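# Set bench tweezers to the narrow gap gauge and hold

## Robot

A 6-joint arm with a two-finger parallel gripper is mounted at the origin on a cart in front of the work surface, level with it; the furniture and walls round the work are solid. World frame = base frame: x ahead of the robot, y to its left, z up, the work surface at z = 0. Lengths are in m, angles in rad, forces in N, time in s.
With the tool pointing down it reaches from about 0.35 to 0.925 m from the base axis. Payload 6.4 kg.
Tool frame: the origin (TCP) lies at the very end of the fingers, on their centre line; the grasp point (between the pads) lies ctrl.grasp_offset behind it (ctrl.grasp_offset is the distance from the TCP to the grasp point, in m); x points along the fingers, y is the direction in which the jaws open and shut, and the axes are right-handed (so a half turn about x gives the same grasp; the last joint's range is limited). The gripper opens to 94 mm and grips with 3 to 60 N. Pads are 16 mm wide; open, the fingers measure 119 mm over their backs; the gripper's body (75 mm by 177 mm) begins 78 mm behind the grasp point.
Start: joints at [-1.514, 0.245, 1.558, -0, 1.339, -0.174], TCP at [0.149, -0.633, 0.205] pointing down, gripper open.
Joint ranges: [-3.13, 3.13], [-1.02, 2.26], [0.13, 2.54], [-0.95, 4.09], [0.21, 2.88], [-2.74, 2.74]. Speed limits (rad/s): [2.57, 2.57, 3.14, 3.14, 3.14, 3.14].

## Interface

Orientations are given as a unit quaternion [w, x, y, z].
In Python, from station import ctrl gives the robot as it stands.
- The arm moves only by the tool apply_moves, never from a script. Its argument "increments" is text: rows parted by semicolons, each of 7 numbers parted by spaces: the shift along the tool's x, y, z in cm, then the turn, a rotation vector about the tool's x, y, z in degrees, then the gripper's target within -1 to 1 (shut at 1, half-way at 0, fully open at -1). A call has 1 to 5 rows; each row shifts and turns the commanded pose from where the row before left it, along the tool's axes as they then stand; what a row does not reach is not made up. A row lasts 1/8 s, in which the tool goes at most 62.5 mm and 10.7 degrees, less where a joint would pass 70% of its speed; a pose out of reach is approached as far as the arm can. A call is refused whole if a number of a shift passes 6.25 or a number of a turn 10.7, either way. A call with a gripper value outside its range is refused whole. The fingers move at their own pace and stop on an object; "grip_force" is the grip in N (left out, the last holds). Time passes only in rows, so rows that do not move let the fingers close. It gives the time, the measured TCP pose, the force and the opening at its end, in the units of the state.
- ctrl.observe(): the state, without advancing time (a new reading comes with each control period).
- ctrl.camera(name): name is "scene" or "top"; returns the picture (384x512x3 uint8, blue, green, red); there is no depth.
- ctrl.get_calibration(name): a dict with "mtx" (3x3 intrinsics, pixels), "k1" (the pictures are not rectified: a ray, as slopes to the right and down, at radius r is drawn at 1 + k1 r^2 times it, then the intrinsics apply), "T" (4x4, takes a point from camera to world coordinates). Camera axes: x right, y down, z forward; pixel columns grow to the right and rows downward; lengths in m; the calibration is good to about 2 mm. A picture is of the moment at which its call begins. get_calibration takes no time and is no camera call.
- ctrl.close_job(): hands the job in, once; it reports no verdict.
Trained networks look in the newest picture that a camera, given by its name, has taken for a name from the list of things; names that differ only in an ending like _2 or _b are one class to them, and where a whole thing is asked for, a point or a joint stands for the part that bears it (a point fixed in the world has none). Each returns a list of dicts, best first, with "p" (0 to 1); they miss things now and then, are a little off and sometimes report something else, mostly with a low value. They report only what shows in the picture. A call takes as long as a camera call. They do not tell look-alikes from the thing itself.
- ctrl.look_for(target, camera): "extent" ([left, top, right, bottom] in pixels, round what is visible of it).
- ctrl.landmark_of(target, camera): "centre" ([column, row] in pixels: a listed point, or the origin of a listed thing).
The state is a dict: "t": time; "joint_positions": joint angles; "qd": joint speeds; "joint_efforts": joint torques, N m; "position": TCP position; "tcp_rot": TCP orientation; "wrist_force": force on the tool from outside, world axes, zero at the start; "torque": the same for the moment, N m; "opening": finger opening in m.
Only numpy, scipy, OpenCV 4.12 (cv2) and the standard library are available. Lean on these libraries where they do the work, as an engineer would, in place of code of your own. Each camera call takes 0.05 s, during which the arm holds its last target.

## Task

Check the sprung tweezers clamped in the wooden stand: put the brass gauge with the narrow tongue (14 mm wide) into the stand's pocket, grip bar up, lying flat, with its tongue pointing back under the tweezer tips, and let go of it. Then squeeze the two tweezer legs together with the gripper at their round finger pads until the gap between the tips is as wide as that tongue, and hold it steady: finish while still squeezing. Leave the wide-tongued gauge, the brown rock and the glass dish where they are.

Things in the scene. Friction and masses are not known exactly. Their poses are not given: they have to be found in the camera images.
- stand: wooden tweezer stand, fixed to the table: base board 240 x 62 x 10 mm, clamp post at one end (63 mm high), pocket block at the other (85 x 59 mm, 31 mm high); steel tweezers held level over the board, legs 11 mm high, mid height 45 mm above the table. Origin on the table, 80 mm from the leg pivots. x: along the tweezers from clamp to tips and pocket, y: across, to the left leg, z: up
- pocket (a point): point on the pocket's floor, 26 mm above the table, 85 mm along the stand's x; axes as the stand's. The pocket takes a gauge's head: 45 (x) x 49 mm, walls 5 mm high, 2.5 mm of play round the head, with a 30 mm gap in the wall towards the tips for the tongue. A gauge sits right with its x along the stand's x, its bar's centre 18 mm further along x than this point and 18 mm above this floor
- pocket_mark (a point): where the tongue mark point of a seated gauge lies: between the tips seen from above, 60 mm along the stand's x and 32 mm above the table; the tips are 42 to 48 mm above the table
- finger_pads (a point): point midway between the tweezers' two finger pads (upright steel rounds, 6 mm radius, 18 mm high, one on each leg), 45 mm above the table, 90 mm from the leg pivots; axes as the stand's. Squeeze across y. Width over their outsides: 43 mm open, 27 mm at a tip gap of 14 mm (22 mm + 0.643 x (tip gap - 6 mm)); about 6.5 N on each pad holds that. 26 mm free below the pads
- leg_left (a joint): closing angle in rad of the left (+y) leg of the tweezers about its upright pivot at the clamped end: 0 sprung open, 0.135 at most. Each leg has its own spring (5 N m/rad, with 0.15 N m already at 0)
- leg_right (a joint): closing angle in rad of the right (-y) leg of the tweezers about its upright pivot at the clamped end: 0 sprung open, 0.135 at most. Each leg has its own spring (5 N m/rad, with 0.15 N m already at 0)
- tip_left (a point): inner face of the left leg's tip (the leg on the +y side of the stand), at mid height, 140 mm from the pivot; the distance between the two tip points is the tip gap, 38 mm when open
- tip_right (a point): inner face of the right leg's tip (the leg on the -y side of the stand), at mid height, 140 mm from the pivot; the distance between the two tip points is the tip gap, 38 mm when open
- gauge_narrow_bar (a point): To use: grip bar of a loose brass gauge lying bar side up: head plate 40 (x) x 44 mm, 6 mm thick, with a tongue 14 mm wide and 30 mm long out of one side, and on the head an upright bar 26 long (x), 12 wide, 24 mm high, top 30 mm above the underside. Point: the bar's centre, 18 mm above the underside, 3 mm beyond the head's centre. x: tongue to head, y: across the bar, z: up
- gauge_narrow_mark (a point): narrow gauge: point on the middle line of the tongue's upper face, 10 mm from its free end, 6 mm above the underside, 43 mm from the bar's centre along the gauge
- gauge_wide_bar (a point): Leave alone: grip bar of a loose brass gauge lying bar side up: head plate 40 (x) x 44 mm, 6 mm thick, with a tongue 26 mm wide and 30 mm long out of one side, and on the head an upright bar 26 long (x), 12 wide, 24 mm high, top 30 mm above the underside. Point: the bar's centre, 18 mm above the underside, 3 mm beyond the head's centre. x: tongue to head, y: across the bar, z: up
- rock: small brown rock 30 x 60 x 24 mm, loose, to be left alone; origin at its underside
- dish: glass dish 55 mm across, 19 mm high, loose, to be left alone; origin at its underside
- gauge_narrow: the narrow gauge as a whole (65 to 125 g); origin on its underside, midway along its 70 mm length, axes as for its grip bar point
Mind the look-alikes: they are no part of the job. Leave any pink or purple look-alike of the gauge_narrow alone.

How it is judged:
On the way, in this order (a step that is already met when the one before it is completed fails the run):
1. the narrow gauge lies flat in the pocket, grip bar up and tongue under the tips, and is let go (horizontal distance between gauge_narrow_mark and pocket_mark below 0.006 m and z of gauge_narrow_mark in the frame of pocket_mark between -0.002 and 0.002 m and angle between gauge_narrow_bar's own z axis and vertical below 0.06 rad and contact force between the fingers and gauge_narrow below 0.2 N), for 0.2 s.
2. the tweezers are squeezed so that the tip gap matches the narrow tongue, and held so for a second (distance between tip_left and tip_right between 0.0115 and 0.0165 m and value of joint each of leg_left, leg_right above 0.04 rad and contact force between the fingers and stand above 2 N), for 1 s.
At the end, for the whole second after the job is handed in: The narrow gauge still lies in the pocket (tongue mark within 6 mm sideways and 2 mm in height of its seated place, level within 0.06 rad), and the gripper is still squeezing both tweezer legs (contact over 2 N, each leg closed by more than 0.04 rad) with the tip gap steady at 14 mm within 2.5 mm (all of step 2 and horizontal distance between gauge_narrow_mark and pocket_mark below 0.006 m and z of gauge_narrow_mark in the frame of pocket_mark between -0.002 and 0.002 m and angle between gauge_narrow_bar's own z axis and vertical below 0.06 rad and velocity of joint leg_left between -0.05 and 0.05 rad/s and velocity of joint leg_right between -0.05 and 0.05 rad/s); the arm keeps its last pose, push and grip.
It fails at once if the wide gauge is pushed more than 20 mm out of its place (distance of gauge_wide_bar from where it was at the start of the episode above 0.02 m).
It fails at once if the rock is pushed more than 20 mm out of its place (distance of rock from where it was at the start of the episode above 0.02 m).
It fails at once if the dish is pushed more than 20 mm out of its place (distance of dish from where it was at the start of the episode above 0.02 m).
It also fails if it takes over 53 s, if anything falls off the work surface, if the arm or the gripper's body presses on something with over 40 N, if the wrist force passes 120 N, or if a joint passes its speed limit or range.

## Working session

There is one attempt and no reset: what is moved stays moved. The work goes in short steps, Python scripts to look and compute and a tool call to move; the robot and the scene stay as the last step left them, time stands still between calls to the robot, and variables do not carry over. Pictures are saved under pics/ and viewed, and the job is handed in when it is done.

Besides the shell and the picture viewer there is one more tool, called after "Emit:" as name(argument=value, ...), one argument or row to a line, values as JSON. apply_moves: Moves the arm, as the interface text tells. Its arguments: {"type":"object","properties":{"increments":{"type":"string"},"grip_force":{"type":"number"}},"required":["increments"]}

```bash
ls; mkdir -p pics; python3 - <<'E'
from station import ctrl
import cv2
print(ctrl.grasp_offset, ctrl.observe())
for c in ("scene","top"):
    im=ctrl.camera(c); cv2.imwrite(f"pics/{c}0.png",im)
    k=ctrl.get_calibration(c); print(c,k)
    for n in ["stand","gauge_narrow_bar","gauge_narrow_mark","gauge_wide_bar","pocket","pocket_mark","finger_pads","tip_left","tip_right","gauge_narrow","rock","dish"]:
        print(n,[(round(d["p"],2),[round(float(v)) if 0 else round(float(v),1) for v in d["centre"]]) for d in ctrl.landmark_of(n,c)][:4])
E
```

```text
pics
0.0188 {'t': 0.0, 'joint_positions': array([-1.51408481e+00,  2.45793459e-01,  1.55895708e+00, -2.47907220e-05,
        1.33867984e+00, -1.74088199e-01]), 'qd': array([ 1.55546460e-05,  1.83075902e-04, -1.47681538e-03,  6.12344352e-04,
       -5.51400601e-04, -3.15162796e-04]), 'joint_efforts': array([-1.72464293e-03, -4.15822113e+01, -3.14610100e+01,  6.84029446e-02,
        3.30693077e-02, -1.31429892e-04]), 'position': array([ 0.14866498, -0.63218096,  0.20438914]), 'tcp_rot': array([ 0.08077189,  0.70243276,  0.08207012, -0.70237356]), 'wrist_force': array([ 0.73581286, -0.24281266, -0.40565685]), 'torque': array([-0.02203562,  0.04164489,  0.03065069]), 'opening': 0.0937954110312846}
scene {'mtx': array([[440.02326133,   0.        , 252.58545804],
       [  0.        , 440.02326133, 187.54895655],
       [  0.        ,   0.        ,   1.        ]]), 'k1': -0.03212424488235576, 'T': array([[-0.89059346, -0.3331287 ,  0.30962648,  0.17811832],
       [-0.45463819,  0.67027682, -0.58654335,  0.71314685],
       [-0.01214103, -0.6631397 , -0.74839718,  0.86053367],
       [ 0. 
[... 962 characters left out ...]
99],
       [ 0.0081998 , -0.11686788, -0.99311362,  1.32947565],
       [ 0.        ,  0.        ,  0.        ,  1.        ]])}
stand [(0.61, [326.5, 221.9])]
gauge_narrow_bar [(0.8, [179.1, 209.4]), (0.6, [154.5, 233.9]), (0.55, [161.5, 179.2])]
gauge_narrow_mark [(0.67, [185.9, 220.5]), (0.64, [174.5, 171.6]), (0.51, [155.1, 246.3])]
gauge_wide_bar [(0.53, [213.8, 200.3])]
pocket [(0.95, [302.6, 229.1]), (0.25, [182.5, 216.8])]
pocket_mark [(0.74, [310.6, 228.5])]
finger_pads [(0.7, [324.8, 221.9])]
tip_left [(0.54, [215.4, 201.2])]
tip_right []
gauge_narrow [(0.73, [168.1, 179.1]), (0.68, [183.9, 217.5]), (0.48, [151.5, 241.2])]
rock [(0.52, [274.9, 165.5])]
dish [(0.77, [198.1, 155.3])]
```

View pics/scene0.png

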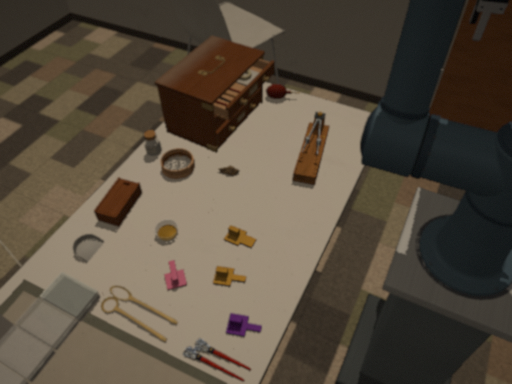

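View pics/top0.png

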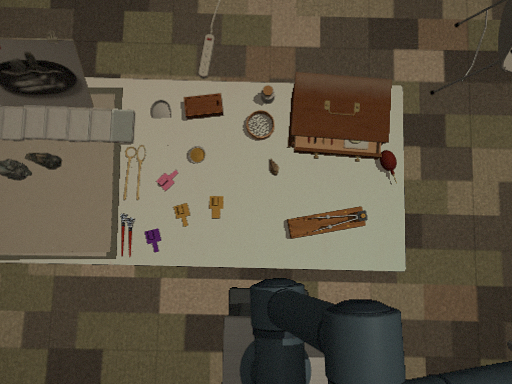

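```bash
python3 - <<'E'
import cv2
a=cv2.imread("pics/scene0.png")[210:360,140:290]; b=cv2.imread("pics/scene0.png")[110:230,240:360]
cv2.imwrite("pics/c1.png",cv2.resize(a,(600,600),interpolation=cv2.INTER_CUBIC))
cv2.imwrite("pics/c2.png",cv2.resize(b,(600,600),interpolation=cv2.INTER_CUBIC))
c=cv2.imread("pics/top0.png")[150:260,130:240]
cv2.imwrite("pics/c3.png",cv2.resize(c,(600,600),interpolation=cv2.INTER_CUBIC))
c=cv2.imread("pics/top0.png")[170:270,280:380]
cv2.imwrite("pics/c4.png",cv2.resize(c,(600,600),interpolation=cv2.INTER_CUBIC))
E
```

```text
(no output)
```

View pics/c1.png

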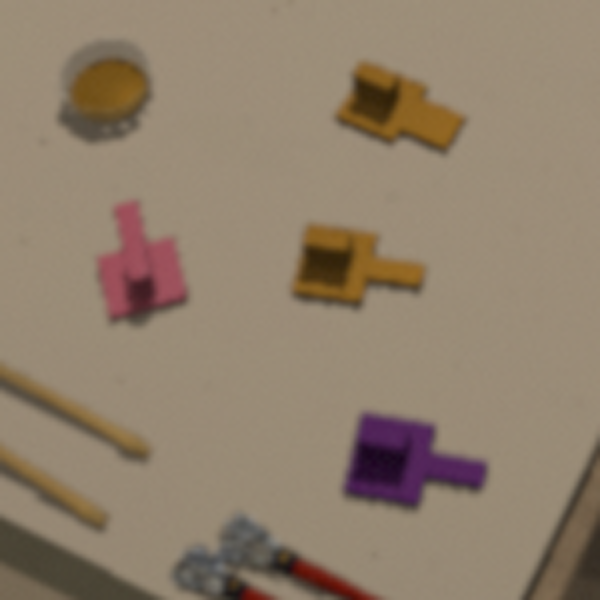

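View pics/c2.png

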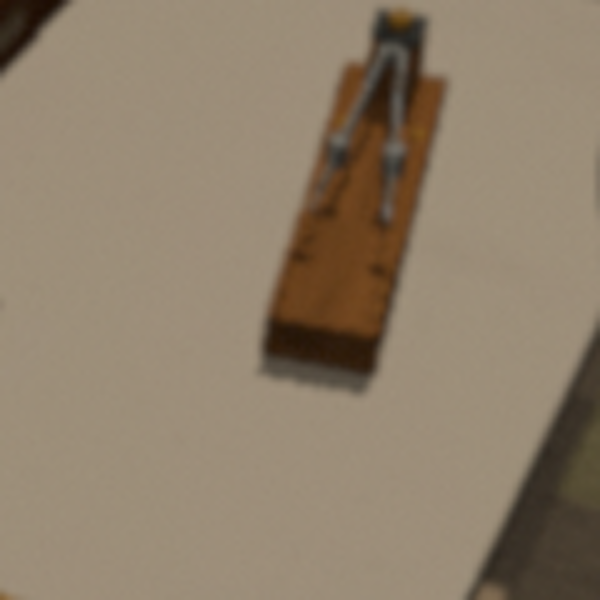

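View pics/c3.png

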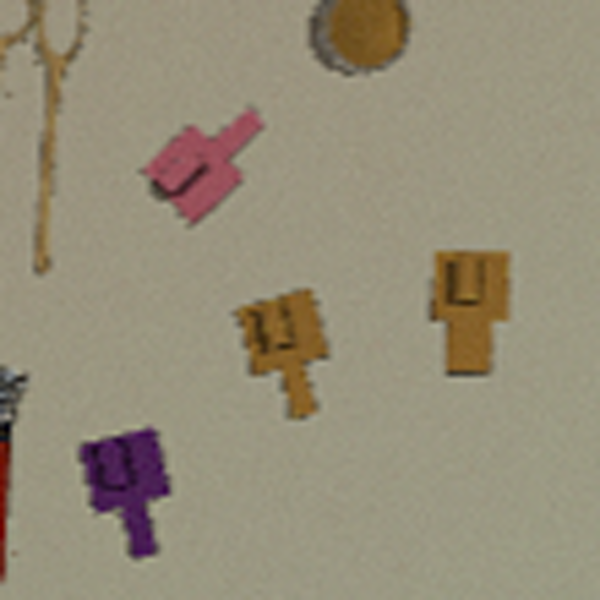

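View pics/c4.png

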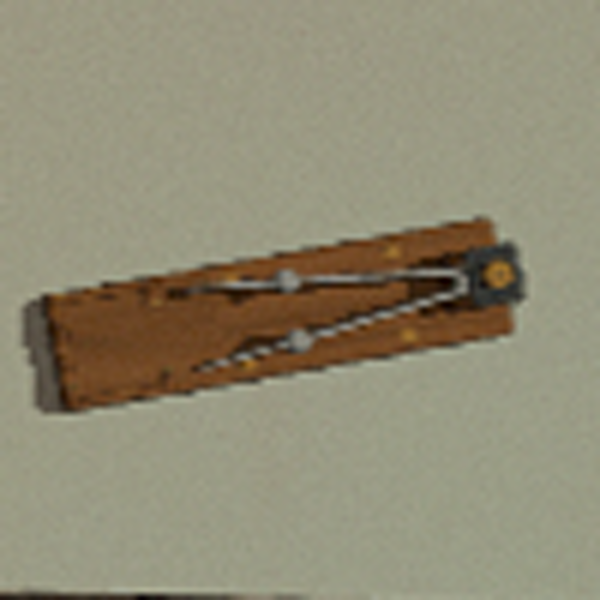

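The two brass gauges are at top (181,212) with scene (225,277), and top (216,205) with scene (238,236). The first has the thin tongue (about a third of the head width), so it is the narrow one. The second has the broad tongue and stays put. The pink gauge at top (167,180) and the purple at (153,239) are look-alikes. The stand is at top (290–365, 207–237) with its clamp to the right, so its x axis points left in the picture, roughly world +y.

Next I fit poses by silhouette.

```bash
cat > h.py <<'E'
import numpy as np, cv2
from station import ctrl
from scipy.optimize import minimize, least_squares
from scipy.spatial.transform import Rotation as R
CAL={c:ctrl.get_calibration(c) for c in("scene","top")}
def proj(P,c):
    k=CAL[c]; P=np.atleast_2d(P); q=(P-k["T"][:3,3])@k["T"][:3,:3]
    s=q[:,:2]/q[:,2:]; s=s*(1+k["k1"]*(s**2).sum(1,keepdims=True))
    return s*k["mtx"][0,0]+k["mtx"][:2,2]
def ray(px,c,z):
    k=CAL[c]; u=(np.array(px,float)-k["mtx"][:2,2])/k["mtx"][0,0]; s=u.copy()
    for _ in range(10): s=u/(1+k["k1"]*(s@s))
    d=k["T"][:3,:3]@np.array([s[0],s[1],1]); o=k["T"][:3,3]
    return o+d*(z-o[2])/d[2]
def box(x0,x1,y0,y1,z0,z1): return np.array([[x,y,z] for x in(x0,x1) for y in(y0,y1) for z in(z0,z1)])
# gauge: frame origin = bar xy, underside
def gauge(w): return [box(-.023,.017,-.022,.022,0,.006),box(-.053,-.023,-w/2,w/2,0,.006),box(-.013,.013,-.006,.006,.006,.030)]
def place(bx,x,y,yaw,z=0):
    c,s=np.cos(yaw),np.sin(yaw); M=np.array([[c,-s,0],[s,c,0],[0,0,1]])
    return [b@M.T+[x,y,z] for b in bx]
S=8
def render(bx,c,roi):
    x0,y0,x1,y1=roi; m=np.zeros(((y1-y0)*S,(x1-x0)*S),np.uint8)
    for b in bx:
        p=(proj(b,c)-[x0,y0]+.5)*S-.5
        cv2.fillConvexPoly(m,cv2.convexHull(np.round(p*16).astype(np.int32)),255,shift=4)
    m=cv2.resize(m,(x1-x0,y1-y0),interpolation=cv2.INTER_AREA)/255.
    return cv2.GaussianBlur(m,(0,0),.6)
def brass(im):
    h=cv2.cvtColor(im,cv2.COLOR_BGR2HSV).astype(float)
    return np.clip((h[...,1]-70)/(150-70),0,1)*((h[...,0]>8)&(h[...,0]<30))
def fit(ims,bx,p0,z=0,mask=brass,roi=None,pad=14):
    out={}
    M={c:mask(im) for c,im in ims.items()}
    rois={}
    for c in ims:
        q=np.vstack([proj(b,c) for b in place(bx,*p0,z)]); a=np.floor(q.min(0)-pad).astype(int); e=np.ceil(q.max(0)+pad).astype(int)
        rois[c]=(max(a[0],0),max(a[1],0),min(e[0],512),min(e[1],384))
    def cost(v,cs=tuple(ims)):
        p=(v[0]/1000,v[1]/1000,v[2]/50)
        t=0
        for c in cs:
            r=rois[c]; t+=((render(place(bx,*p,z),c,r)-M[c][r[1]:r[3],r[0]:r[2]])**2).sum()
        return t
    v0=np.array([p0[0]*1000,p0[1]*1000,p0[2]*50])
    for cs in [tuple(ims)]+[(c,) for c in ims]:
        best=min((minimize(cost,v0+np.array(d),args=(cs,),method="Nelder-Mead",options=dict(initial_simplex=v0+np.array(d)+np.array([[0,0,0],[5,0,0],[0,5,0],[0,0,6]]),xatol=.02,fatol=.01)) for d in([0,0,0],[4,-4,4],[-4,4,-4])),key=lambda r:r.fun)
        b=best.x; out["+".join(cs)]=(b[0]/1000,b[1]/1000,b[2]/50,best.fun)
    return out
E
python3 - <<'E'
from h import *
ims={c:cv2.imread(f"pics/{c}0.png") for c in("scene","top")}
a=ray((222.2,273),"scene",.018);b=ray((181,211),"top",.018);print(a,b)
for n,w,px,pm in(("narrow",.014,(180,209.4),(185.9,220.5)),("wide",.026,(215,201),(216,213))):
    p=ray(px,"top",.018);m=ray(pm,"top",.006);d=p-m
    for k,v in fit(ims,gauge(w),(p[0],p[1],np.arctan2(d[1],d[0]))).items(): print(n,k,np.round(v,4))
for n,z in(("finger_pads",.045),("pocket",.026),("pocket_mark",.032)):
  for c,px in(("scene",dict(finger_pads=(315.9,142.3),pocket=(304.8,164.7),pocket_mark=(306.3,159.5))[n]),("top",dict(finger_pads=(324.8,221.9),pocket=(302.6,229.1),pocket_mark=(310.6,228.5))[n])):
    print(n,c,ray(px,c,z))
E
```

```text
[0.4726678  0.30485188 0.018     ] [0.46809117 0.30005769 0.018     ]
narrow scene+top [ 0.4749  0.3027  0.308  22.3743]
narrow scene [ 0.4755  0.3027  0.3052 11.6634]
narrow top [0.474  0.3024 0.302  7.9696]
wide scene+top [ 5.04300e-01  1.94400e-01 -5.10000e-03  2.48479e+01]
wide scene [ 5.04700e-01  1.94300e-01 -4.30000e-03  1.48265e+01]
wide top [5.0360e-01 1.9440e-01 1.2000e-03 9.1222e+00]
finger_pads scene [ 0.43602591 -0.14919635  0.045     ]
finger_pads top [ 0.44436    -0.14163246  0.045     ]
pocket scene [ 0.43615527 -0.07467802  0.026     ]
pocket top [ 0.42147718 -0.07679143  0.026     ]
pocket_mark scene [ 0.43817308 -0.08874244  0.032     ]
pocket_mark top [ 0.42373871 -0.10052948  0.032     ]
```

```bash
cat >> h.py <<'E'
def wood(im):
    h=cv2.cvtColor(im,cv2.COLOR_BGR2HSV).astype(float)
    return np.clip((h[...,1]-80)/(150-80),0,1)*((h[...,0]<30)|(h[...,0]>170))
# stand model: frame at the block end, -x towards clamp
STB=[box(-.24,0,-.031,.031,0,.010),box(-.085,0,-.0295,.0295,0,.031)]
E
python3 - <<'E'
from h import *
ims={c:cv2.imread(f"pics/{c}0.png") for c in("scene","top")}
for c,ps in(("top",[(289,281,280,170,6),(301,341,280,170,6)]),("scene",[(339,150,240,110,5),(394,152,240,110,5)])):
    for u,v,x,y,s in ps:
        px=((u+.5)/s+x-.5,(v+.5)/s+y-.5); print(c,np.round(px,1),np.round(ray(px,c,.054),4))
# exclude clamp end: fit with post box added
bx=STB+[box(-.24,-.215,-.013,.013,0,.063)]
for k,v in fit(ims,bx,(.43,-.025,1.40),mask=wood).items(): print(k,np.round(v,4))
m={c:(wood(ims[c])*255).astype(np.uint8) for c in ims}
cv2.imwrite("pics/wm.png",np.hstack([cv2.resize(m["scene"][100:200,270:370],(400,400)),cv2.resize(m["top"][180:260,280:380],(400,400))]))
E
```

```text
top [327.8 216.4] [ 0.4607 -0.1489  0.054 ]
top [329.8 226.4] [ 0.4307 -0.1551  0.054 ]
scene [307.4 139.6] [ 0.4577 -0.1395  0.054 ]
scene [318.4 140. ] [ 0.4305 -0.1512  0.054 ]
scene+top [ 4.221000e-01 -3.400000e-02  1.773600e+00  5.967236e+02]
scene [ 4.225000e-01 -3.570000e-02  1.774200e+00  3.340936e+02]
top [ 4.222000e-01 -3.330000e-02  1.771700e+00  2.594009e+02]
```

View pics/wm.png

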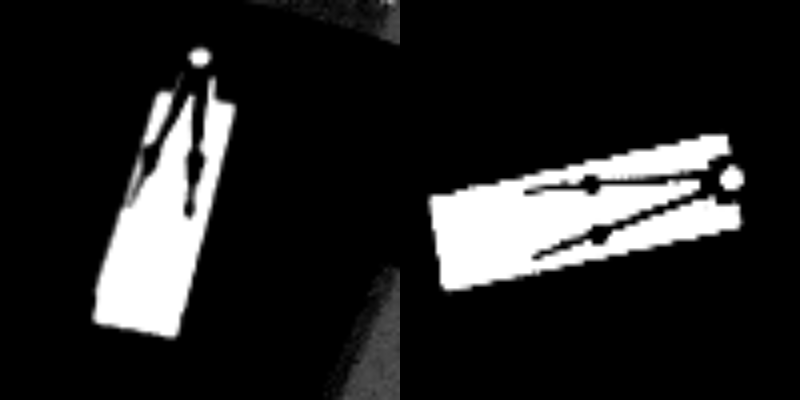

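```bash
cat >> h.py <<'E'
def fitstand(ims,p0=(.4221,-.034,1.7736)):
    bx=STB; ex=[box(-.26,-.07,-.027,.027,.03,.066),box(-.26,-.21,-.02,.02,.01,.07)]
    M={};W={};ro={}
    for c,im in ims.items():
        q=np.vstack([proj(b,c) for b in place(bx,*p0)]);a=np.floor(q.min(0)-8).astype(int);e=np.ceil(q.max(0)+8).astype(int)
        r=ro[c]=(*a,*e); M[c]=wood(im)[r[1]:r[3],r[0]:r[2]]; W[c]=1-(render(place(ex,*p0),c,r)>0)
    def cost(v,cs):
        p=(v[0]/1000,v[1]/1000,v[2]/100)
        return sum((W[c]*(render(place(bx,*p),c,ro[c])-M[c])**2).sum() for c in cs)
    v0=np.array([p0[0]*1000,p0[1]*1000,p0[2]*100]); out={}
    for cs in(("scene","top"),("scene",),("top",)):
        r=minimize(cost,v0,args=(cs,),method="Nelder-Mead",options=dict(initial_simplex=v0+np.array([[0,0,0],[5,0,0],[0,5,0],[0,0,3]]),xatol=.02,fatol=.01))
        out["+".join(cs)]=(r.x[0]/1000,r.x[1]/1000,r.x[2]/100,r.fun)
    return out
E
python3 - <<'E'
from h import *
ims={c:cv2.imread(f"pics/{c}0.png") for c in("scene","top")}
o=fitstand(ims)
for k,v in o.items(): print(k,np.round(v,4))
p=o["scene+top"][:3]
tiles=[]
for c,(x,y) in(("scene",(285,115)),("top",(280,185))):
    s=10; im=cv2.resize(ims[c][y:y+75,x:x+60] if c=="scene" else ims[c][y:y+60,x:x+60],None,fx=s,fy=s,interpolation=cv2.INTER_CUBIC)
    im=np.clip(im*1.6,0,255).astype(np.uint8)
    for d in(.131,.135,.140):
        col={.131:(0,0,255),.135:(0,255,0),.140:(255,0,0)}[d]
        rect=np.array([[.0775-d,-.0245,.031],[.1225-d,-.0245,.031],[.1225-d,.0245,.031],[.0775-d,.0245,.031]])
        pd=np.array([[.010-d,-.0155,.054],[.010-d,.0155,.054]])
        q=(proj(place([rect],*p)[0],c)-[x,y]+.5)*s-.5
        cv2.polylines(im,[np.round(q).astype(np.int32)],True,col,1)
        for u in (proj(place([pd],*p)[0],c)-[x,y]+.5)*s-.5: cv2.circle(im,tuple(np.round(u).astype(int)),4,col,-1)
    cv2.imwrite(f"pics/ov_{c}.png",im[:600])
E
```

```text
scene+top [ 0.422  -0.0372  1.8088 30.0475]
scene [ 0.4224 -0.0386  1.8195 16.6208]
top [ 0.4229 -0.0356  1.7628  8.2754]
```

View pics/ov_scene.png

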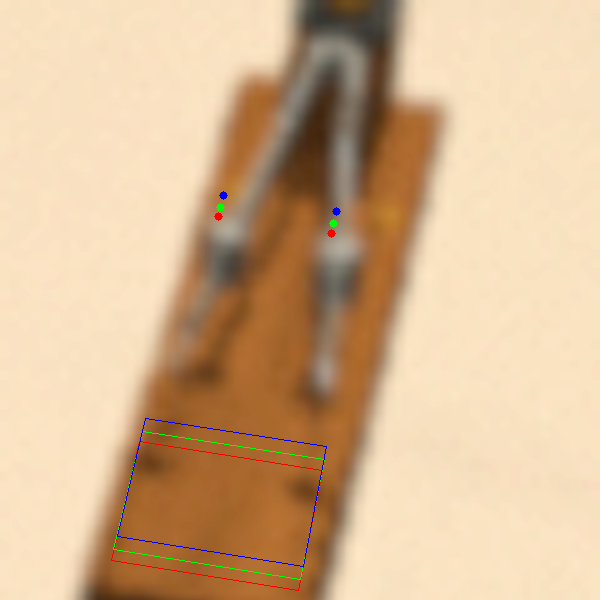

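View pics/ov_top.png

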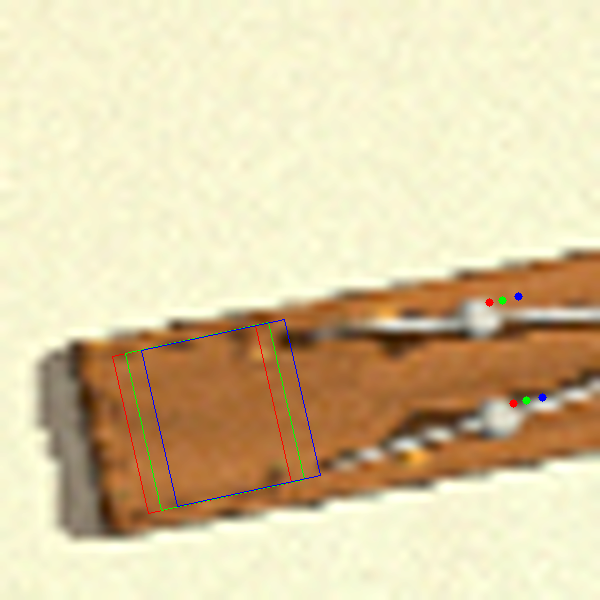

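```bash
python3 - <<'E'
import re
s=open('h.py').read()
s=s.replace("M[c]=wood(im)[r[1]:r[3],r[0]:r[2]]; W[c]=","M[c]=cv2.morphologyEx(wood(im),cv2.MORPH_CLOSE,cv2.getStructuringElement(cv2.MORPH_ELLIPSE,(9,9)))[r[1]:r[3],r[0]:r[2]]; W[c]=")
s=s.replace("ex=[box(-.26,-.07,-.027,.027,.03,.066),box(","ex=[box(")
open('h.py','w').write(s)
E
python3 - <<'E'
from h import *
ims={c:cv2.imread(f"pics/{c}0.png") for c in("scene","top")}
o=fitstand(ims)
for k,v in o.items(): print(k,np.round(v,4))
d=.1275
tiles=[]
for c,(x,y) in(("scene",(285,115)),("top",(280,185))):
    s=10; im=cv2.resize(ims[c][y:y+75,x:x+60] if c=="scene" else ims[c][y:y+60,x:x+60],None,fx=s,fy=s,interpolation=cv2.INTER_CUBIC)
    im=np.clip(im*1.6,0,255).astype(np.uint8)
    for k,col in(("scene+top",(0,0,255)),(c,(255,0,0))):
        p=o[k][:3]
        rect=np.array([[.0775-d,-.0245,.031],[.1225-d,-.0245,.031],[.1225-d,.0245,.031],[.0775-d,.0245,.031]])
        pd=np.array([[.010-d,-.0155,.054],[.010-d,.0155,.054],[.06-d,-.019,.048],[.06-d,.019,.048]])
        q=(proj(place([rect],*p)[0],c)-[x,y]+.5)*s-.5
        cv2.polylines(im,[np.round(q).astype(np.int32)],True,col,1)
        for b in STB:
            q=(proj(place([b],*p)[0],c)-[x,y]+.5)*s-.5
            cv2.polylines(im,[cv2.convexHull(np.round(q).astype(np.int32))],True,col,1)
        for u in (proj(place([pd],*p)[0],c)-[x,y]+.5)*s-.5: cv2.circle(im,tuple(np.round(u).astype(int)),4,col,-1)
    cv2.imwrite(f"pics/ov2_{c}.png",im if c=="top" else cv2.resize(im,None,fx=.8,fy=.8))
E
```

```text
scene+top [ 4.23000e-01 -3.70000e-02  1.77260e+00  7.10533e+01]
scene [ 4.22900e-01 -3.83000e-02  1.77660e+00  4.43344e+01]
top [ 0.4227 -0.036   1.7725 22.3712]
```

View pics/ov2_scene.png

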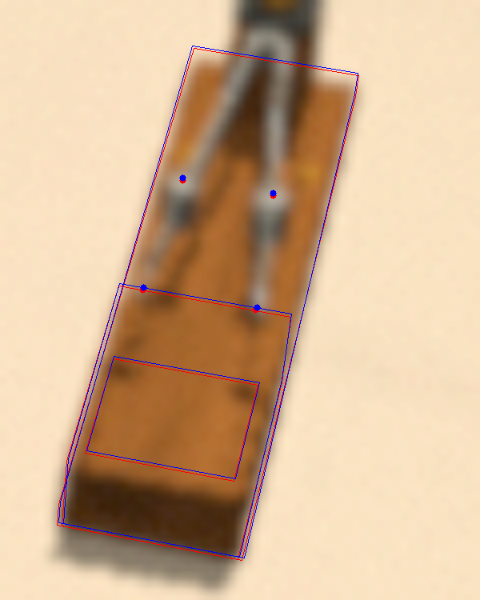

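View pics/ov2_top.png

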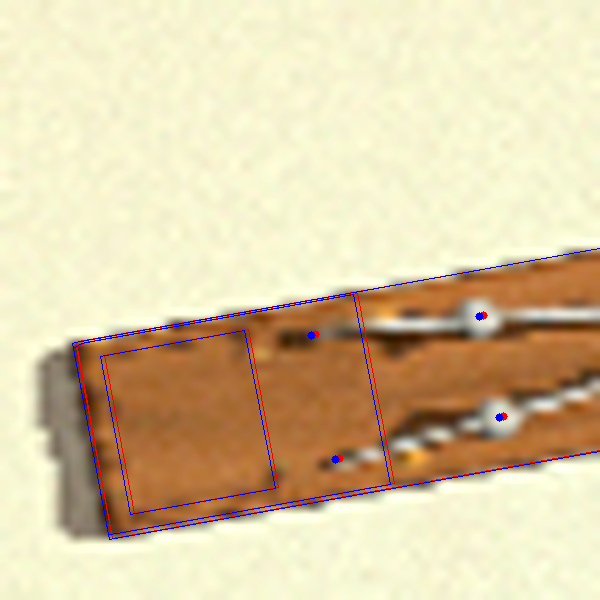

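```bash
cat >> h.py <<'E'
def tgt(pos,yaw_y,st=None):
    st=st or ctrl.observe(); q=st["tcp_rot"]; A=R.from_quat([q[1],q[2],q[3],q[0]]).as_matrix()
    yy=np.arctan2(A[1,1],A[0,1]); d=(yaw_y-yy+np.pi/2)%np.pi-np.pi/2
    tool=A.T@(np.array(pos)-st["position"])*100
    # desired R: x down, y at yaw
    res=[]
    for k in(yaw_y,yaw_y+np.pi):
        y=np.array([np.cos(k),np.sin(k),0]);x=np.array([0,0,-1.]);D=np.column_stack([x,y,np.cross(x,y)])
        res.append(np.degrees(R.from_matrix(A.T@D).as_rotvec()))
    print("t",round(st["t"],2),"pos",np.round(st["position"],4),"yaw_y",round(np.degrees(yy),2),"shift_cm",np.round(tool,2),"rotvec",[list(np.round(r,1)) for r in res],"q6",round(st["joint_positions"][5],2),"open",round(st["opening"],4),"F",np.round(st["wrist_force"],1))
    print(" tool axes y",np.round(A[:,1],3),"z",np.round(A[:,2],3))
E
python3 -c "
from h import *
tgt([.4749,.3027,.12],.305+np.pi/2)"
```

```text
t 1.3 pos [ 0.1487 -0.6328  0.2054] yaw_y -76.77 shift_cm [  8.55 -83.6  -53.16] rotvec [[np.float64(175.8), np.float64(0.0), np.float64(-0.0)], [np.float64(-4.2), np.float64(0.0), np.float64(0.0)]] q6 -0.17 open 0.0939 F [-0.  -0.   0.3]
 tool axes y [ 0.229 -0.973 -0.   ] z [-0.973 -0.229  0.   ]
```

Emit:
apply_moves(
  increments="0 -4.5 -4 0 0 0 -0.2; 0 -4.5 -4 0 0 0 -0.2; 0 -4.5 -4 0 0 0 -0.2; 0 -4.5 -4 0 0 0 -0.2; 0 -4.5 -4 0 0 0 -0.2",
  grip_force=20,
)

```text
t: 1.92
position: [0.2926, -0.3663, 0.2056]
tcp_rot: [0.081, 0.703, 0.081, -0.702]
wrist_force: [0.5, -0.3, 0.7]
opening: 0.0564
```

Emit:
apply_moves(
  increments="0 -4.5 -4 0 0 0 -0.2; 0 -4.5 -4 0 0 0 -0.2; 0 -4.5 -4 0 0 0 -0.2; 0 -4.5 -4 0 0 0 -0.2; 0 -4.5 -4 0 0 0 -0.2",
)

```text
t: 2.55
position: [0.4359, -0.1014, 0.2059]
tcp_rot: [0.082, 0.703, 0.081, -0.702]
wrist_force: [0.3, -0.1, 0.4]
opening: 0.0564
```

Emit:
apply_moves(
  increments="0 -5.5 -2 0 0 0 -0.2; 0 -5.5 -2 0 0 0 -0.2; 0 -5.5 -2 0 0 0 -0.2; 0 -5.5 -2 -2 0 0 -0.2; 0 -5.5 -2 -2 0 0 -0.2",
)

```text
t: 3.18
position: [0.4676, 0.1896, 0.2058]
tcp_rot: [0.106, 0.699, 0.106, -0.699]
wrist_force: [0.4, 0.3, -0.8]
opening: 0.0562
```

```bash
python3 -c "
from h import *
tgt([.4749,.3027,.06],.305+np.pi/2)"
```

```text
t 3.17 pos [0.4676 0.1896 0.2058] yaw_y -72.7 shift_cm [ 14.58 -10.58  -4.04] rotvec [[np.float64(179.8), np.float64(-0.0), np.float64(0.1)], [np.float64(-0.2), np.float64(-0.1), np.float64(-0.0)]] q6 1.43 open 0.0562 F [ 0.4  0.3 -0.8]
 tool axes y [ 0.297 -0.955  0.   ] z [-0.955 -0.297 -0.001]
```

Emit:
apply_moves(
  increments="4 -3.6 -1.4 0 0 0 -0.2; 4 -3.6 -1.3 0 0 0 -0.2; 4 -3.4 -1.3 0 0 0 -0.2; 1.5 0 0 0 0 0 -0.2; 0 0 0 0 0 0 -0.2",
)

```text
t: 3.8
position: [0.4738, 0.3, 0.0697]
tcp_rot: [-0.106, -0.698, -0.106, 0.7]
wrist_force: [0.2, 0.5, -0.2]
opening: 0.0562
```

```bash
python3 - <<'E'
from h import *
tgt([.4749,.3027,.010],.305+np.pi/2)
ims={c:ctrl.camera(c) for c in("scene","top")}
for c in ims: cv2.imwrite(f"pics/{c}1.png",ims[c])
a=ims["scene"][200:350,150:300];b=ims["top"][150:250,130:230]
cv2.imwrite("pics/g1.png",np.hstack([cv2.resize(a,(400,400)),cv2.resize(b,(400,400))]))
E
```

```text
t 3.8 pos [0.4738 0.3    0.0697] yaw_y -72.78 shift_cm [ 5.97 -0.23 -0.2 ] rotvec [[np.float64(179.7), np.float64(-0.0), np.float64(-0.2)], [np.float64(-0.3), np.float64(0.1), np.float64(-0.0)]] q6 1.63 open 0.0562 F [ 0.2  0.5 -0.2]
 tool axes y [ 0.296 -0.955  0.   ] z [-0.955 -0.296  0.002]
```

View pics/g1.png

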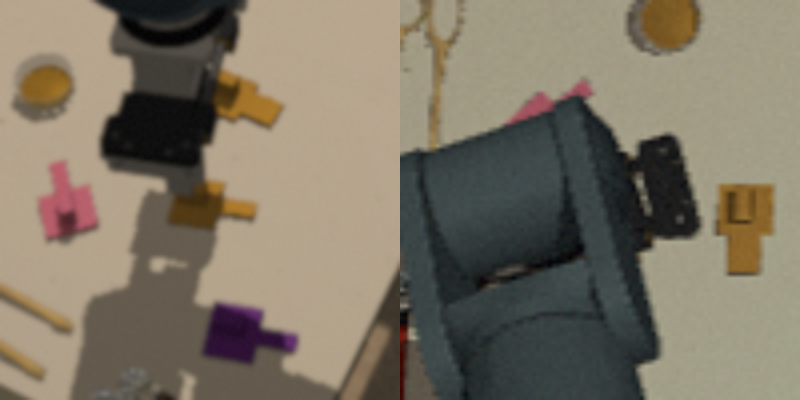

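The fingers are above the narrow brass gauge (scene crop at about (200,200)), and the wide one is clear. I lower and grip.

Emit:
apply_moves(
  increments="2.5 -0.2 -0.2 -0.3 0 0 -0.2; 2.4 0 0 0 0 0 -0.2; 1 0 0 0 0 0 -0.2; 0 0 0 0 0 0 -0.2; 0 0 0 0 0 0 -0.2",
)

```text
t: 4.53
position: [0.4768, 0.3034, 0.0129]
tcp_rot: [0.107, 0.7, 0.108, -0.698]
wrist_force: [0.5, -0.3, -0.3]
opening: 0.0567
```

Emit:
apply_moves(
  increments="0 0 0 0 0 0 1; 0 0 0 0 0 0 1; 0 0 0 0 0 0 1; 0 0 0 0 0 0 1; 0 0 0 0 0 0 1",
  grip_force=25,
)

```text
t: 5.15
position: [0.4757, 0.3032, 0.0115]
tcp_rot: [-0.108, -0.699, -0.108, 0.699]
wrist_force: [0.2, -0.4, 0.1]
opening: 0.0118
```

Emit:
apply_moves(
  increments="0 0 0 0 0 0 1; -2 0 0 0 0 0 1; -4 0 0 0 0 0 1; -4 0 0 0 0 0 1; 0 0 0 0 0 0 1",
)

```text
t: 5.78
position: [0.4787, 0.3044, 0.1166]
tcp_rot: [0.107, 0.702, 0.108, -0.696]
wrist_force: [0.0, 0.6, -0.7]
opening: 0.0116
```

```bash
python3 - <<'E'
from h import *
tgt([.4278,-.0608,.12],1.7725-np.pi/2)
E
```

```text
t 5.78 pos [0.4787 0.3044 0.1166] yaw_y -72.47 shift_cm [-0.5  33.29 15.84] rotvec [[np.float64(-84.0), np.float64(-0.5), np.float64(-0.4)], [np.float64(96.0), np.float64(-0.4), np.float64(0.5)]] q6 1.63 open 0.0116 F [ 0.   0.6 -0.7]
 tool axes y [ 0.301 -0.954 -0.001] z [-0.954 -0.301 -0.009]
```

Emit:
apply_moves(
  increments="0 4.7 2.2 0 0 0 1; 0 4.7 2.2 0 0 0 1; 0 4.7 2.3 0 0 0 1; 0 4.8 2.3 0 0 0 1; 0 4.8 2.3 0 0 0 1",
)

```text
t: 6.4
position: [0.4381, 0.0418, 0.1108]
tcp_rot: [-0.108, -0.698, -0.108, 0.699]
wrist_force: [-0.1, 0.1, 0.4]
opening: 0.0115
```

Emit:
apply_moves(
  increments="0 4.8 2.3 0 0 0 1; 0 4.8 2.3 0 0 0 1; 0 0 0 -10.5 0 0 1; 0 0 0 -10.5 0 0 1; 0 0 0 -10.5 0 0 1",
)

```text
t: 7.02
position: [0.4235, -0.0622, 0.1107]
tcp_rot: [-0.295, -0.642, -0.296, 0.643]
wrist_force: [-0.9, -0.8, -0.9]
opening: 0.0118
```

Emit:
apply_moves(
  increments="0 0 0 -10.5 0 0 1; 0 0 0 -10.5 0 0 1; 0 0 0 -10.5 0 0 1; 0 0 0 -10.5 0 0 1; 0 0 0 -10.5 0 0 1",
)

```text
t: 7.65
position: [0.4235, -0.0619, 0.1106]
tcp_rot: [0.548, 0.445, 0.55, -0.446]
wrist_force: [-0.8, -0.5, -0.6]
opening: 0.0117
```

Emit:
apply_moves(
  increments="0 0 0 0 0 0 1; 0 0 0 0 0 0 1",
)

```text
t: 7.9
position: [0.424, -0.0621, 0.1111]
tcp_rot: [0.547, 0.448, 0.547, -0.448]
wrist_force: [-0.1, 0.5, 0.2]
opening: 0.0116
```

```bash
python3 - <<'E'
from h import *
tgt([.4278,-.0608,.12],1.7725-np.pi/2)
E
```

```text
t 7.9 pos [ 0.424  -0.0621  0.1111] yaw_y 11.38 shift_cm [-0.89  0.4  -0.05] rotvec [[np.float64(-0.2), np.float64(-0.0), np.float64(0.0)], [np.float64(179.8), np.float64(0.1), np.float64(0.0)]] q6 -0.61 open 0.0116 F [-0.1  0.5  0.2]
 tool axes y [ 0.98   0.197 -0.001] z [ 0.197 -0.98  -0.   ]
```

Emit:
apply_moves(
  increments="2 0.4 -0.1 -0.2 0 0 1; 2.5 0 0 0 0 0 1; 0 0 0 0 0 0 1; 0 0 0 0 0 0 1",
)

```text
t: 8.4
position: [0.4285, -0.0606, 0.0671]
tcp_rot: [0.549, 0.447, 0.548, -0.446]
wrist_force: [-0.1, -1.2, -0.2]
opening: 0.0118
```

```bash
python3 - <<'E'
from h import *
tgt([.4276,-.0599,.0375],1.7725-np.pi/2)
ims={c:ctrl.camera(c) for c in("scene","top")}
for c in ims: cv2.imwrite(f"pics/{c}2.png",ims[c])
a=ims["scene"][90:210,250:370];b=ims["top"][170:270,270:370]
cv2.imwrite("pics/g2.png",np.hstack([cv2.resize(a,(400,400),interpolation=cv2.INTER_CUBIC),cv2.resize(b,(400,400))]))
E
```

```text
t 8.4 pos [ 0.4285 -0.0606  0.0671] yaw_y 11.68 shift_cm [ 2.96 -0.07 -0.09] rotvec [[np.float64(0.1), np.float64(0.0), np.float64(-0.0)], [np.float64(-179.9), np.float64(0.1), np.float64(0.0)]] q6 -0.61 open 0.0118 F [-0.1 -1.2 -0.2]
 tool axes y [0.979 0.202 0.001] z [ 0.202 -0.979  0.   ]
```

View pics/g2.png

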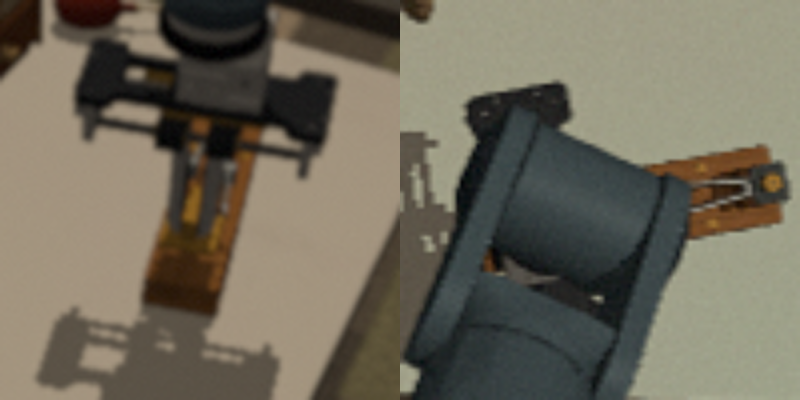

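```bash
python3 - <<'E'
from h import *
im0=cv2.imread("pics/scene2.png");c="scene";x,y,s=285,125,10
im=np.clip(cv2.resize(im0[y:y+60,x:x+60],None,fx=s,fy=s,interpolation=cv2.INTER_CUBIC)*1.8,0,255).astype(np.uint8)
p=(.4285-.0002*-1-0, -.0606-.0009,1.7725)
def dr(b,col):
    q=(proj(b,c)-[x,y]+.5)*s-.5; cv2.polylines(im,[cv2.convexHull(np.round(q).astype(np.int32))],True,col,1)
for b in place(gauge(.014),*p,z=.0671-.0115): dr(b,(0,255,0))
d=.1275
dr(place([np.array([[a-d,e,.031] for a in(.0775,.1225) for e in(-.0245,.0245)])],.4229,-.0368,1.7725)[0],(0,0,255))
cv2.imwrite("pics/g3.png",im)
E
```

```text
(no output)
```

View pics/g3.png

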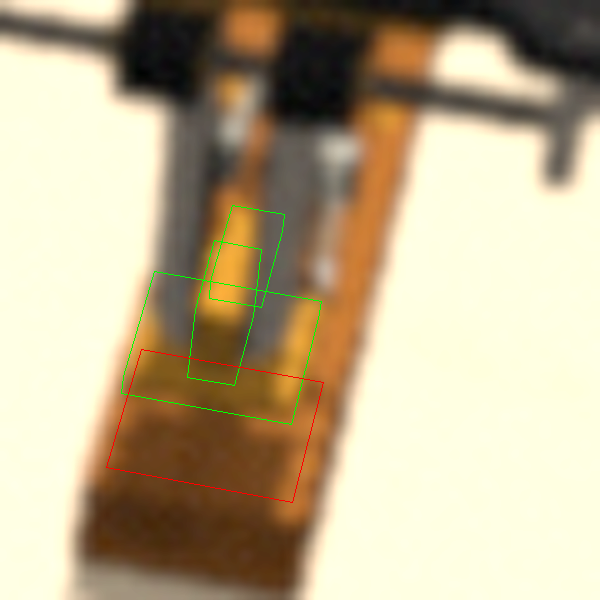

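Emit:
apply_moves(
  increments="1.0 -0.1 -0.1 0 0 0 1; 1 0 0 0 0 0 1; 0 0 0 0 0 0 1; 0 0 0 0 0 0 1",
)

```text
t: 9.0
position: [0.4269, -0.0597, 0.0464]
tcp_rot: [0.548, 0.446, 0.549, -0.446]
wrist_force: [0.5, -0.5, -0.7]
opening: 0.0119
```

```bash
cat > ov.py <<'E'
from h import *
import sys
def ov(name,zoff=.0115,bx=-.0009):
    st=ctrl.observe(); tgt([.4276,-.0599,.0375],1.7725-np.pi/2,st)
    im0=ctrl.camera("scene");c="scene";x,y,s=285,125,10
    im=np.clip(cv2.resize(im0[y:y+60,x:x+60],None,fx=s,fy=s,interpolation=cv2.INTER_CUBIC)*1.8,0,255).astype(np.uint8)
    P=st["position"]; p=(P[0]+bx*-.2,P[1]+bx*.98,1.7725)
    def dr(b,col):
        q=(proj(b,c)-[x,y]+.5)*s-.5; cv2.polylines(im,[cv2.convexHull(np.round(q).astype(np.int32))],True,col,1)
    for b in place(gauge(.014),*p,z=P[2]-zoff): dr(b,(0,255,0))
    dr(place([np.array([[a-.1275,e,.031] for a in(.0775,.1225) for e in(-.0245,.0245)])],.4229,-.0368,1.7725)[0],(0,0,255))
    cv2.imwrite(name,im)
if __name__=="__main__": ov(sys.argv[1])
E
python3 ov.py pics/g4.png
```

```text
t 9.0 pos [ 0.4269 -0.0597  0.0464] yaw_y 11.72 shift_cm [0.89 0.07 0.04] rotvec [[np.float64(0.2), np.float64(-0.0), np.float64(0.0)], [np.float64(-179.8), np.float64(-0.0), np.float64(-0.0)]] q6 -0.61 open 0.0119 F [ 0.5 -0.5 -0.7]
 tool axes y [ 0.979  0.203 -0.   ] z [ 0.203 -0.979 -0.   ]
```

View pics/g4.png

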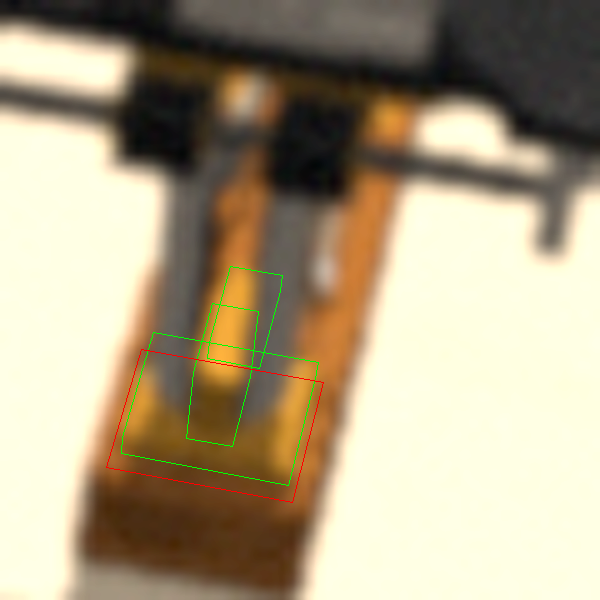

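Emit:
apply_moves(
  increments="0.3 0 0 0 0 0 1; 0.3 0 0 0 0 0 1; 0.2 0 0 0 0 0 1; 0 0 0 0 0 0 1; 0 0 0 0 0 0 1",
)

```text
t: 9.68
position: [0.4269, -0.0597, 0.0385]
tcp_rot: [0.548, 0.446, 0.548, -0.446]
wrist_force: [-0.2, 0.2, -1.0]
opening: 0.0119
```

```bash
python3 ov.py pics/g5.png
```

```text
t 9.68 pos [ 0.4269 -0.0597  0.0385] yaw_y 11.72 shift_cm [0.1  0.06 0.03] rotvec [[np.float64(0.2), np.float64(0.0), np.float64(-0.0)], [np.float64(-179.8), np.float64(0.0), np.float64(0.0)]] q6 -0.61 open 0.0119 F [-0.2  0.2 -1. ]
 tool axes y [0.979 0.203 0.   ] z [ 0.203 -0.979  0.   ]
```

View pics/g5.png

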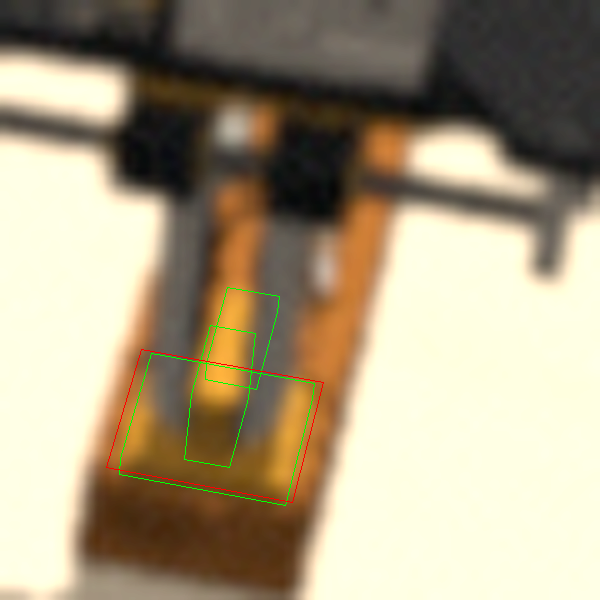

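Emit:
apply_moves(
  increments="0.1 0 0 0 0 0 1; 0 0 0 0 0 0 1; 0 0 0 0 0 0 1",
)

```text
t: 10.1
position: [0.4269, -0.0597, 0.0375]
tcp_rot: [0.548, 0.446, 0.548, -0.446]
wrist_force: [0.9, -0.3, -1.6]
opening: 0.0116
```

Emit:
apply_moves(
  increments="0 0 0 0 0 0 0.6; 0 0 0 0 0 0 0.6; 0 0 0 0 0 0 0.5; 0 0 0 0 0 0 0.5",
)

```text
t: 10.6
position: [0.4269, -0.0597, 0.0375]
tcp_rot: [0.548, 0.446, 0.548, -0.446]
wrist_force: [0.2, 0.4, 0.4]
opening: 0.0236
```

Emit:
apply_moves(
  increments="-2 0 0 0 0 0 0.5; -4 0 0 0 0 0 0.5; -4 0 0 0 0 0 0; 0 0 6 0 0 0 -0.2; 0 0 4 0 0 0 -0.4",
)

```text
t: 11.22
position: [0.448, -0.1595, 0.1386]
tcp_rot: [0.549, 0.446, 0.548, -0.446]
wrist_force: [-0.1, -0.1, 0.0]
opening: 0.0501
```

```bash
python3 - <<'E'
from h import *
im0=ctrl.camera("scene")
cv2.imwrite("pics/scene6.png",im0)
tgt([.4464,-.1519,.0262],1.7725-np.pi/2)
x,y,s=270,110,8
cv2.imwrite("pics/g6.png",np.clip(cv2.resize(im0[y:y+75,x:x+75],None,fx=s,fy=s,interpolation=cv2.INTER_CUBIC)*1.8,0,255).astype(np.uint8))
E
```

```text
t 11.28 pos [ 0.4486 -0.163   0.1386] yaw_y 11.56 shift_cm [11.24 -0.02 -1.18] rotvec [[np.float64(0.0), np.float64(0.2), np.float64(-0.1)], [np.float64(-180.0), np.float64(0.2), np.float64(0.4)]] q6 -0.79 open 0.054 F [-0.9 -1.7  0.4]
 tool axes y [0.98  0.2   0.002] z [ 0.2   -0.98   0.004]
```

View pics/g6.png

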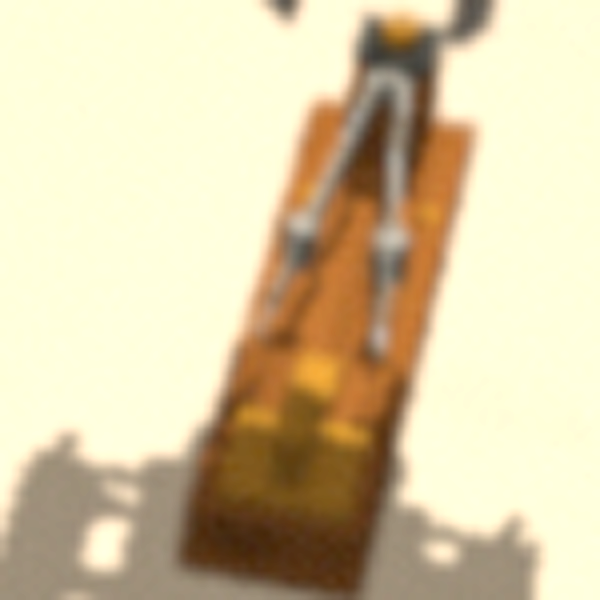

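```bash
python3 - <<'E'
from h import *
im0=cv2.imread("pics/scene6.png");c="scene"
x,y,s=285,135,12
im=np.clip(cv2.resize(im0[y:y+48,x:x+48],None,fx=s,fy=s,interpolation=cv2.INTER_CUBIC)*1.8,0,255).astype(np.uint8); o=im.copy()
for b in place(gauge(.014),.4278,-.0608,1.7725,z=.026):
    q=(proj(b,c)-[x,y]+.5)*s-.5; cv2.polylines(im,[cv2.convexHull(np.round(q).astype(np.int32))],True,(0,255,0),1)
cv2.imwrite("pics/g7.png",im)
E
```

```text
(no output)
```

View pics/g7.png

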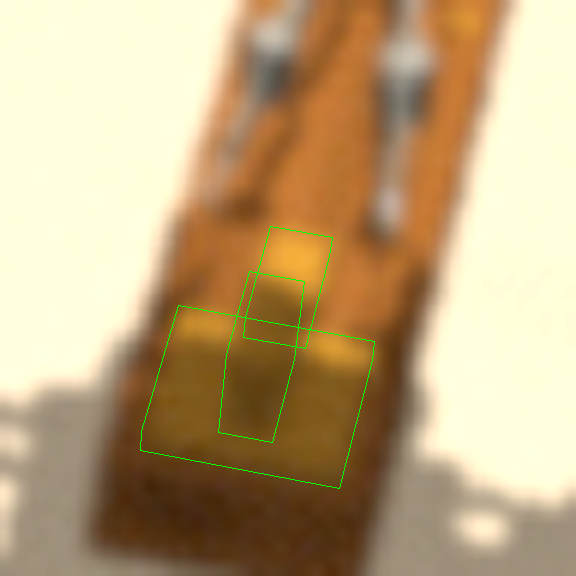

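The gauge matches the seated outline: flat, with its tongue end at crop (300,230) between the tips. Next I move to the finger pads.

Emit:
apply_moves(
  increments="3 0 -1.2 0 0 0 -0.4; 3 0 0 0 0 0 -0.4; 0 0 0 0 0 0 -0.4; 0 0 0 0 0 0 -0.4",
)

```text
t: 11.78
position: [0.4454, -0.1462, 0.0785]
tcp_rot: [0.549, 0.446, 0.548, -0.446]
wrist_force: [-0.4, -1.5, 0.8]
opening: 0.0657
```

```bash
python3 - <<'E'
from h import *
tgt([.4464,-.1519,.0262],1.7725-np.pi/2)
im0=ctrl.camera("scene")
cv2.imwrite("pics/scene8.png",im0)
x,y,s=270,100,8
cv2.imwrite("pics/g8.png",np.clip(cv2.resize(im0[y:y+75,x:x+75],None,fx=s,fy=s,interpolation=cv2.INTER_CUBIC)*1.8,0,255).astype(np.uint8))
E
```

```text
t 11.78 pos [ 0.4454 -0.1462  0.0785] yaw_y 11.73 shift_cm [ 5.23 -0.02  0.58] rotvec [[np.float64(0.2), np.float64(0.1), np.float64(-0.1)], [np.float64(-179.8), np.float64(0.1), np.float64(0.1)]] q6 -0.76 open 0.0657 F [-0.4 -1.5  0.8]
 tool axes y [0.979 0.203 0.001] z [ 0.203 -0.979  0.001]
```

View pics/g8.png

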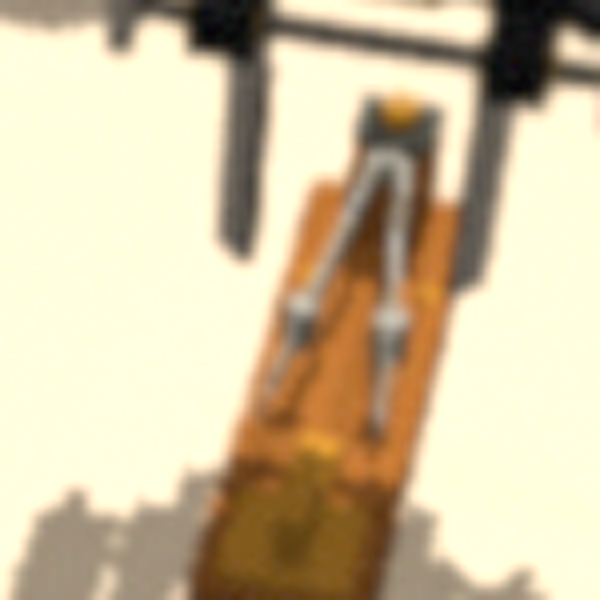

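Emit:
apply_moves(
  increments="1.7 0 0.5 0 0 0 -0.4; 1.8 0 0 0 0 0 -0.3; 1.7 0 0 0 0 0 -0.3; 0 0 0 0 0 0 -0.3; 0 0 0 0 0 0 -0.3",
)

```text
t: 12.45
position: [0.4461, -0.151, 0.0257]
tcp_rot: [0.549, 0.446, 0.548, -0.446]
wrist_force: [0.2, -0.1, 0.0]
opening: 0.061
```

```bash
python3 - <<'E'
from h import *
tgt([.4464,-.1519,.0262],1.7725-np.pi/2)
im0=ctrl.camera("scene")
cv2.imwrite("pics/scene9.png",im0)
x,y,s=270,100,8
cv2.imwrite("pics/g9.png",np.clip(cv2.resize(im0[y:y+75,x:x+75],None,fx=s,fy=s,interpolation=cv2.INTER_CUBIC)*1.8,0,255).astype(np.uint8))
E
```

```text
t 12.45 pos [ 0.4461 -0.151   0.0257] yaw_y 11.72 shift_cm [-0.05  0.01  0.1 ] rotvec [[np.float64(0.2), np.float64(0.0), np.float64(-0.0)], [np.float64(-179.8), np.float64(0.0), np.float64(0.0)]] q6 -0.77 open 0.061 F [ 0.2 -0.1  0. ]
 tool axes y [0.979 0.203 0.   ] z [ 0.203 -0.979  0.   ]
```

View pics/g9.png

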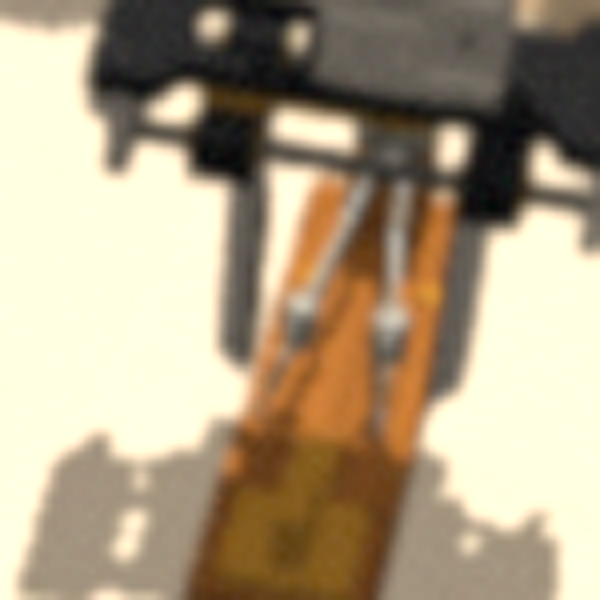

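Emit:
apply_moves(
  increments="0 0 0 0 0 0 0.13; 0 0 0 0 0 0 0.13; 0 0 0 0 0 0 0.13; 0 0 0 0 0 0 0.13",
  grip_force=20,
)

```text
t: 13.0
position: [0.4461, -0.1507, 0.0258]
tcp_rot: [0.549, 0.446, 0.548, -0.446]
wrist_force: [0.6, 1.0, 2.4]
opening: 0.0414
```

Emit:
apply_moves(
  increments="0 0 0 0 0 0 0.25; 0 0 0 0 0 0 0.35; 0 0 0 0 0 0 0.4; 0 0 0 0 0 0 0.42; 0 0 0 0 0 0 0.42",
)

```text
t: 13.62
position: [0.4457, -0.1499, 0.0257]
tcp_rot: [0.548, 0.447, 0.549, -0.446]
wrist_force: [-0.7, 6.0, 6.2]
opening: 0.0277
```

Emit:
apply_moves(
  increments="0 0 0 0 0 0 0.42; 0 0 0 0 0 0 0.42",
)

```text
t: 13.88
position: [0.4457, -0.1498, 0.0256]
tcp_rot: [0.548, 0.447, 0.549, -0.446]
wrist_force: [-1.2, 6.4, 6.4]
opening: 0.0272
```

```bash
python3 - <<'E'
from h import *
tgt([.4464,-.1519,.0262],1.7725-np.pi/2)
im0=ctrl.camera("scene")
cv2.imwrite("pics/scene10.png",im0)
x,y,s=285,110,12
cv2.imwrite("pics/g10.png",np.clip(cv2.resize(im0[y:y+50,x:x+50],None,fx=s,fy=s,interpolation=cv2.INTER_CUBIC)*1.8,0,255).astype(np.uint8))
E
```

```text
t 13.88 pos [ 0.4457 -0.1498  0.0256] yaw_y 11.71 shift_cm [-0.06  0.03  0.22] rotvec [[np.float64(0.2), np.float64(-0.1), np.float64(0.0)], [np.float64(-179.8), np.float64(-0.0), np.float64(-0.2)]] q6 -0.77 open 0.0272 F [-1.2  6.4  6.4]
 tool axes y [ 0.979  0.203 -0.   ] z [ 0.203 -0.979 -0.002]
```

View pics/g10.png

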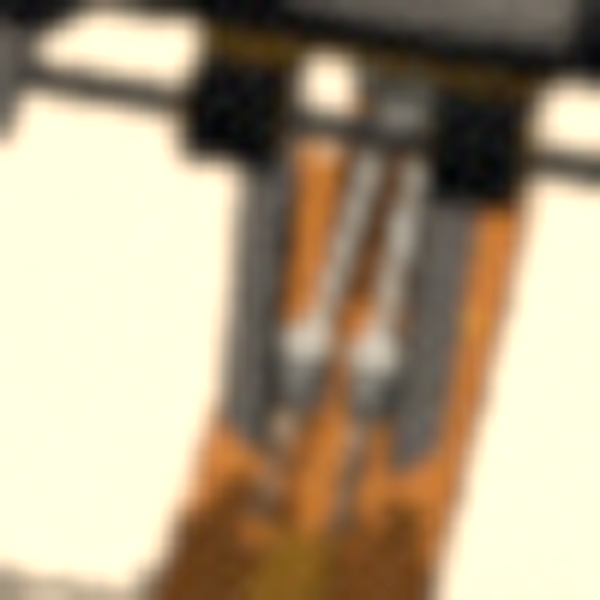

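Emit:
apply_moves(
  increments="0 0 0 0 0 0 0.42; 0 0 0 0 0 0 0.42; 0 0 0 0 0 0 0.42; 0 0 0 0 0 0 0.42; 0 0 0 0 0 0 0.42",
)

```text
t: 14.55
position: [0.4457, -0.1498, 0.0256]
tcp_rot: [0.548, 0.447, 0.549, -0.446]
wrist_force: [-0.0, 6.4, 5.5]
opening: 0.0272
```

Emit:
apply_moves(
  increments="0 0 0 0 0 0 0.42; 0 0 0 0 0 0 0.42; 0 0 0 0 0 0 0.42; 0 0 0 0 0 0 0.42; 0 0 0 0 0 0 0.42",
)

```text
t: 15.18
position: [0.4457, -0.1498, 0.0256]
tcp_rot: [0.548, 0.447, 0.549, -0.446]
wrist_force: [-1.3, 6.1, 7.0]
opening: 0.0273
```

```bash
python3 - <<'E'
from h import *
c="scene"; im0=ctrl.camera(c)
cv2.imwrite("pics/scene11.png",im0)
x,y,s=285,125,12
im=np.clip(cv2.resize(im0[y:y+50,x:x+50],None,fx=s,fy=s,interpolation=cv2.INTER_CUBIC)*1.8,0,255).astype(np.uint8)
for b in place(gauge(.014),.4278,-.0608,1.7725,z=.026):
    q=(proj(b,c)-[x,y]+.5)*s-.5; cv2.polylines(im,[cv2.convexHull(np.round(q).astype(np.int32))],True,(0,255,0),1)
# inner tip points for gaps 14 at z .045
for g in(.014,):
    pts=place([np.array([[.06-.1275,-g/2,.048],[.06-.1275,g/2,.048]])],.4229,-.0368,1.7725)[0]
    for u in (proj(pts,c)-[x,y]+.5)*s-.5: cv2.circle(im,tuple(np.round(u).astype(int)),3,(0,0,255),-1)
cv2.imwrite("pics/g11.png",im)
for n in("tip_left","tip_right"): print(n,[(round(d["p"],2),np.round(d["centre"],1)) for d in ctrl.landmark_of(n,c)])
st=ctrl.observe();print(st["t"],st["opening"],st["wrist_force"],st["torque"])
E
```

```text
tip_left [(0.49, array([314.3, 154.7]))]
tip_right [(0.47, array([306.6, 151.9]))]
15.325 0.02757886151971717 [-0.89214064  6.12904649  6.56642725] [ 1.05557601 -0.03024106 -0.00603355]
```

View pics/g11.png

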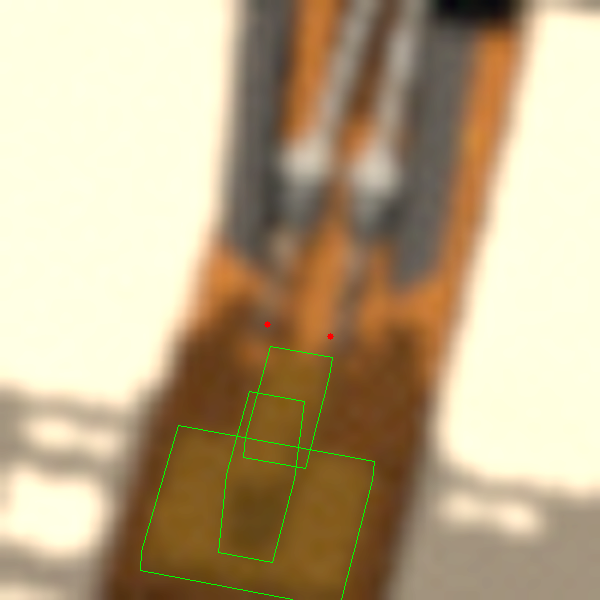

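The squeeze is steady: opening about 27.3 mm implies a tip gap of about 14.2 mm. The tips straddle the tongue's width and the gauge still matches its seated outline.

```bash
python3 -c "
from station import ctrl
print(ctrl.close_job()); print(ctrl.observe()['t'], ctrl.observe()['opening'])"
```

```text
the job is handed in; nothing more can be done
None
the job is handed in; nothing more can be done
```

The narrow brass gauge is lying flat in the pocket and let go, and I handed in with the gripper still squeezing the tweezers; no verdict was reported.

- **Gauge:** before and during the squeeze, the scene picture matched the seated gauge outline, with the bar up and the tongue under the tips. I never touched the wide gauge, rock, dish or look-alikes, but took no final picture to check they hadn't moved.
- **Squeeze:** I held it for about 1.5 s before handing in at 15.3 s. The finger opening read 27.2 to 27.6 mm, which by the given formula means a tip gap of about 14.1 to 14.7 mm. The tips in the picture agree with 14 mm to within about a pixel.
- **What was off:**
  - The wrist showed a steady force of about 6 N toward the pocket and 6 N upward, which moved the tool about 1 mm along the stand.
  - The squeeze looks about 1 mm off centre, by my estimate well inside the limits for both legs.
  - The scene camera's stand fit was 1 to 2 pixels off at the clamp end, so for the stand I relied on the top view, where the pads, tips and pocket all lined up.

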